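# Crack a walnut for the cheese plate

## Task

Crack the loose walnut for the cheese plate. Stand it between the open jaws of the nutcracker with its seam running along the handles, let go of it, then squeeze the two handles together slowly until the shell gives, and stop right there, because squeezing on crushes the kernel. Let the handles spring open, pick the cracked nut out and set it down gently in the middle of the side plate; leave the tongs, the pastry brush and the order pad as they lie.

Things in the scene. Friction and masses are not known exactly. Their poses are not given: they have to be found in the camera images.
- nutcracker: steel nutcracker lying flat and loose, 185 mm long, 0.28 kg: a 24 x 50 x 25 mm link block carries two handles on upright hinge pins, each with a jaw and a black grip sleeve. Origin on the table under the block's middle; x is the centre line, pointing away from the handles (they reach along -x), z up. The handles are geared to close evenly; a light spring opens them. It may slide a little in use
- nutcracker_jaws (a point): point midway between the jaws, 65 mm from the nutcracker's origin along its -x, 18 mm above the table; same axes. Jaw faces: 34 mm long, 7 to 29 mm above the table, 44 mm apart when open, bare table between. Along the centre line 50 mm are free up to the link block and more towards the handles; the gap between the arms is over 35 mm wide there
- nutcracker_grip (a point): point between the grip sleeves (each 75 long, 12 thick, 24 mm high), 140 mm from the origin along -x, 12 mm up; same axes. Span over the outside here: 66 mm open, 26 shut. Each handle resists with 1 to 3 N, rising to 8 to 10 N once the nut is gripped, and drops to about 3 N as the shell gives, at a span of 33 to 51 mm by nut size; 4 mm further the force climbs fast (12 N crushes the kernel)
- walnut: the single loose walnut on the table, 37 mm long, 36 high, 31 to 39 thick across its half shells (nuts differ), 0.03 kg. Stands on a small flat; origin on the table under its middle; x level along the seam (pointed end at +x), y across the half shells, z up. The +y half caves in along y when squeezed there with about 15 N, by fingers too; gripped along x, over the 37 mm seam rim, it is rigid
- walnut_mid (a point): centre of the walnut, 18 mm above its origin
- shell_point (a point): point inside the walnut's +y half shell, moving with it: 8 mm from the centre along the walnut's y while the shell is whole, about 4 mm after it has given; under 3.7 mm the kernel is crushed
- side_plate: white porcelain side plate, round, 155 mm across, 17 mm high at the rim, loose on the table; origin on the table under its centre, z up. The middle of its well lies 7 mm above the table; the well rises gently outwards from about 28 mm off the centre
- tongs: pressed steel tongs, 254 mm long, lying loose near the table's front edge; origin under the middle. To be left alone
- pastry_brush: flat pastry brush with wooden grip, 196 mm long, lying loose at the left; origin under the middle. To be left alone
- order_pad: white order pad, 141 x 75 x 9 mm, lying loose near the table's front edge; origin under the middle. To be left alone
Things that resemble listed ones, but are neither listed nor needed, are in the scene too. Leave any black, green or yellow look-alike of the walnut alone.

How it is judged:
By the outcome, as a careful person would: the job done as asked, in the order asked, and still so for the second after the job is handed in, with the robot touching nothing.
It also fails if it takes over 72 s, if anything falls off the work surface, if the arm or the gripper's body presses on something with over 40 N, if the wrist force passes 120 N, or if a joint passes its speed limit or range.

## Robot

A 6-joint arm with a two-finger parallel gripper is mounted at the origin on a cart in front of the work surface, level with it; the furniture and walls round the work are solid. World frame = base frame: x ahead of the robot, y to its left, z up, the work surface at z = 0. Lengths are in mm, angles in rad, forces in N, time in s.
With the tool pointing down it reaches from about 400 to 925 mm from the base axis. Payload 12.5 kg.
Tool frame: the origin (TCP) lies between the finger pads; the fingertips stand 11 mm ahead of it and the grasp point (between the pads) lies 8 mm behind it (env.tip_extent is the distance from the TCP to the fingertips, in mm); x points along the fingers, z is the direction in which the jaws open and shut, and the axes are right-handed (so a half turn about x gives the same grasp; the last joint's range is limited). The gripper opens to 95 mm and grips with 3 to 60 N. Pads are 20 mm wide; open, the fingers measure 119 mm over their backs; the gripper's body (75 mm by 180 mm) begins 59 mm behind the grasp point.
Start: joints at [-1.447, 0.491, 1.559, -0, 1.092, -0.106], TCP at [142.386, -608.582, 225.661] pointing down, gripper open.
Joint ranges: [-3.1, 3.1], [-0.84, 2.19], [0.05, 2.79], [-1.13, 4.28], [0.06, 2.93], [-2.69, 2.69]. Speed limits (rad/s): [2.22, 2.22, 2.79, 3.14, 3.14, 3.14].

## Interface

Orientations are given as [roll, pitch, yaw] about the fixed x, y, z axes, in that order (R = Rz(yaw) Ry(pitch) Rx(roll)).
In Python, from cell import status, imaging, env gives the robot as it stands. The module is installed in compiled form; this text tells all that it offers.
- The arm moves only by the tool apply_moves, never from a script. Its argument "increments" is a list of rows, each a list of 5 numbers: the closure, from 0 (fully open) to 1 (shut), then the shift along the tool's x, y, z in mm, then the turn about the tool's x in degrees. A call has 1 to 10 rows; each row shifts and turns the commanded pose from where the row before left it, along the tool's axes as they then stand; what a row does not reach is not made up. A row lasts 1/10 s, in which the tool goes at most 50 mm and 8.59 degrees, less where a joint would pass 70% of its speed; a pose out of reach is approached as far as the arm can. A call with a gripper value outside its range is refused whole. The fingers move at their own pace and stop on an object; the grip force is fixed at half the most. Time passes only in rows, so rows that do not move let the fingers close. It gives the time, the measured TCP pose, the force and the opening at its end, in the units of the state.
- status.state(): the state, without advancing time (a new reading comes with each control period).
- imaging.read_camera(name): name is "scene" or "top" or "wrist"; returns a dict with "pixels" (480x640x3 uint8, red, green, blue), "fovy" (degrees; the focal length in pixels is half the picture's height over the tangent of half this angle, whatever the lens; pixels are square), "cx", "cy" (the principal point, pixels), "R" (3x3) and "t" (3): a world point X has camera coordinates R X + t. Camera axes: x right, y down, z forward; pixel columns grow to the right and rows downward; lengths in mm; the calibration is good to about 2 mm. The wrist camera is an equidistant fisheye: a pixel r from the principal point sees the ray r / f radians off the axis. A picture is of the moment at which its call begins. There is no depth.
- env.job_done(): hands the job in, once; it reports no verdict.
The state is a dict: "t": time; "joints": joint angles; "qvel": joint speeds; "tau": joint torques, N m; "eef_pos": TCP position; "tcp_rot": TCP orientation; "ft_force": force on the tool from outside, world axes, zero at the start; "moment": the same for the moment, N m; "opening": opening from 0.0 (shut) to 1.0 (fully open).
Only numpy, scipy, OpenCV 4.12 (cv2) and the standard library are available. Lean on these libraries where they do the work, as an engineer would, in place of code of your own. Each camera call takes 0.05 s, during which the arm holds its last target. There are 200 camera calls.

## Working session

There is one attempt and no reset: what is moved stays moved. The work goes in short steps, Python scripts to look and compute and a tool call to move; the robot and the scene stay as the last step left them, time stands still between calls to the robot, and variables do not carry over. Pictures are saved under pics/ and viewed, about 8 in all and at most 12, crops included, and the job is handed in when it is done.

Besides the shell and the picture viewer there is one more tool, called after "Request:" by a JSON object that holds its "method" and its "body". apply_moves: Moves the arm, as the interface text tells. Its arguments: {"type":"object","properties":{"increments":{"type":"array"}},"required":["increments"]}

```bash
mkdir -p pics
cat > h.py <<'E'
import numpy as np, cv2
from cell import status, imaging, env
def shot(name,fn):
    c=imaging.read_camera(name); cv2.imwrite('pics/'+fn,cv2.cvtColor(c['pixels'],cv2.COLOR_RGB2BGR))
    np.savez('pics/'+fn+'.npz',**{k:np.array(c[k]) for k in c}); return c
def load(fn): return dict(np.load('pics/'+fn+'.npz'))
def f(c): return 240/np.tan(np.radians(float(c['fovy']))/2)
def ray(c,u,v,fish=False):
    d=np.array([(u-c['cx'])/f(c),(v-c['cy'])/f(c),1.])
    if fish:
        r=np.hypot(d[0],d[1]); d=np.array([d[0]/r*np.sin(r),d[1]/r*np.sin(r),np.cos(r)]) if r>0 else d
    R=np.array(c['R']); return -R.T@np.array(c['t']), R.T@d
def px2w(c,u,v,z,fish=False):
    o,d=ray(c,u,v,fish); return o+d*(z-o[2])/d[2]
def w2px(c,X,fish=False):
    p=np.array(c['R'])@np.array(X,float)+np.array(c['t'])
    if fish:
        n=np.hypot(p[0],p[1]); r=np.arctan2(n,p[2])/n*f(c); return p[0]*r+c['cx'],p[1]*r+c['cy']
    return p[0]/p[2]*f(c)+c['cx'],p[1]/p[2]*f(c)+c['cy']
E
python3 - <<'E'
from h import *
for n in('top','scene'):
    c=shot(n,n+'1.png'); print(n,c['fovy'],c['cx'],c['cy'],-np.array(c['R']).T@np.array(c['t']))
print(status.state())
E
```

```text
top 57.222290798272674 322.192576499763 250.6955850603895 [398.80557155  61.95561862 960.45358893]
scene 48.96047561366205 322.75499239382845 235.10888190100403 [ 29.92808404 850.87804367 514.10965098]
{'t': 0.1, 'joints': array([-1.44662033e+00,  4.91501004e-01,  1.55935839e+00, -3.85974358e-05,
        1.09171792e+00, -1.05606544e-01]), 'qvel': array([-0.00014372, -0.00171594, -0.00066851,  0.00048841, -0.00167806,
       -0.00151558]), 'tau': array([ 5.43918984e-03, -6.13621259e+01, -2.58607221e+01,  6.94573880e-02,
        4.70410951e-02, -6.86655358e-05]), 'eef_pos': array([ 142.33874801, -608.37588086,  225.12948334]), 'tcp_rot': array([3.07073981, 1.56981106, 1.72974384]), 'ft_force': array([ 0.45948766,  0.29857952, -0.12907042]), 'moment': array([-0.04694461,  0.0311194 ,  0.02955453]), 'opening': 1.0009179885462984}
```

View pics/top1.png

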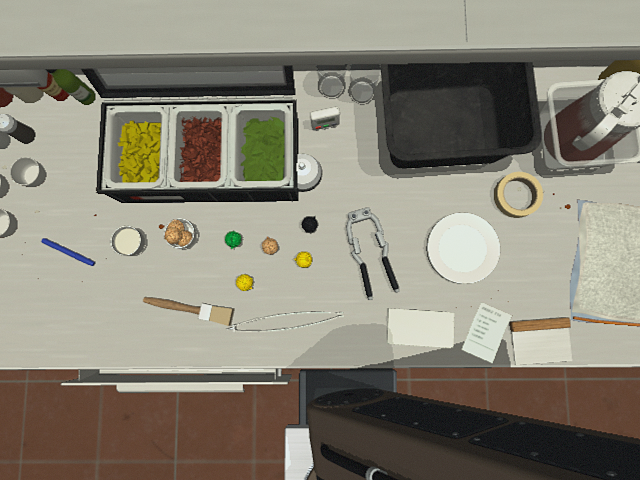

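View pics/scene1.png

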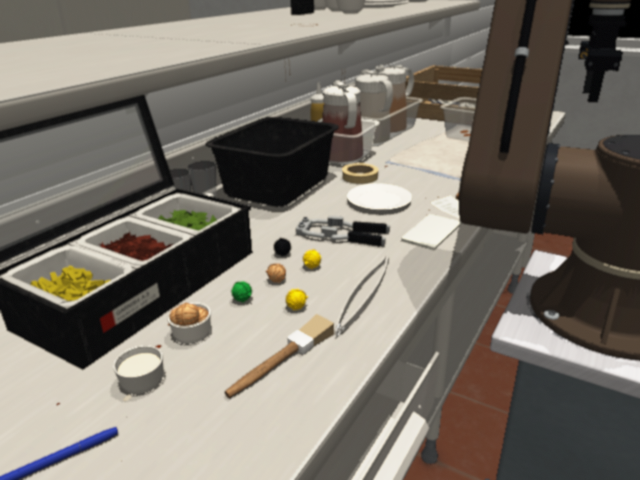

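Run:
```python
from h import *
c=load('top1.png')
for n,u,v,z in [('walnut',270,246,18),('blockmid',359,214,25),('gripL',366,282,24),('gripR',390,275,24),('plate',463,247.5,12),('yel',304,260,18),('blk',310,224,18),('green',233,240,18),('yel2',245,283,18),('tongs',340,315,5)]:
    print(n,px2w(c,u,v,z).round(0))
im=cv2.imread('pics/top1.png')
s=cv2.resize(im[195:305,225:405],None,fx=4.4,fy=4.4,interpolation=cv2.INTER_CUBIC)
cv2.imwrite('pics/c1.png',s)
```

```text
walnut [532. 190.  18.]
blockmid [599.  -3.  25.]
gripL [452. -15.  24.]
gripR [467. -67.  24.]
plate [ 526. -228.   12.]
yel [501. 117.  18.]
blk [580. 103.  18.]
green [546. 271.  18.]
yel2 [453. 243.  18.]
tongs [383.  40.   5.]
```

View pics/c1.png

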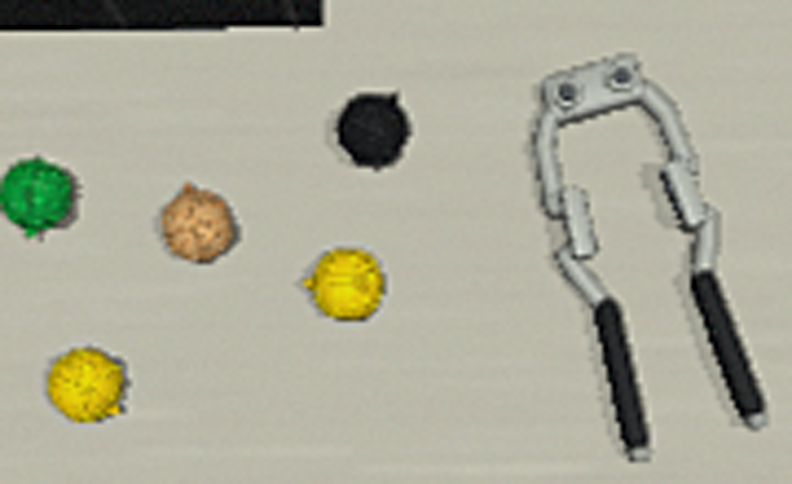

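```bash
cat >> h.py <<'E'
from scipy.spatial.transform import Rotation as Ro
def Rt(s=None):
    s=s or status.state(); return Ro.from_euler('xyz',s['tcp_rot']).as_matrix()
def plan(target,jaw=None):
    """tool-frame shift at present orientation, and turn (deg) about tool x to bring the jaw axis to world yaw jaw (deg, mod 180)"""
    s=status.state(); R=Rt(s); d=R.T@(np.array(target)-s['eef_pos'])
    yaw=np.degrees(np.arctan2(R[1,2],R[0,2])); out=[d.round(1),'jawyaw',round(yaw,2)]
    if jaw is not None:
        e=(jaw-yaw+90)%180-90; out+=['turn',round(-e*np.sign(-R[2,0]),2)]  # tool x down: +turn lowers world yaw
    print(*out,'R',R.round(3).tolist())
E
python3 - <<'E'
from h import *
plan([540,-200,225],17); plan([532,190,225],17)
c=load('top1.png');d=load('scene1.png')
for u,v in[(297,201),(200,201),(100,196)]: print(px2w(c,u,v,0).round())
# container right front vertical edge in scene
B=px2w(d,250,255,0);print('corner',B.round(),[ (h,np.round(w2px(d,[B[0],B[1],h]))) for h in(50,70,90,110)])
print('open grips',[px2w(c,225+x/4.4,195+y/4.4,z).round() for x,y,z in[(595,85,25),(567,93,30),(622,75,30),(622,380,24),(728,348,24),(580,222,29),(684,196,29)]])
E
```

```text
[   0.5  480.2 -307.1] jawyaw -76.83 turn 86.17 R [[-0.0, 0.974, 0.228], [0.001, 0.228, -0.974], [-1.0, 0.0, -0.001]]
[   0.8  561.3 -688.6] jawyaw -76.83 turn 86.17 R [[-0.0, 0.974, 0.228], [0.001, 0.228, -0.974], [-1.0, 0.0, -0.001]]
[636. 133.   0.]
[639. 351.   0.]
[653. 578.   0.]
corner [638. 138.   0.] [(50, array([248., 233.])), (70, array([247., 224.])), (90, array([246., 214.])), (110, array([245., 205.]))]
open grips [array([599.,  -6.,  25.]), array([594.,   8.,  30.]), array([602., -19.,  30.]), array([454., -16.,  24.]), array([469., -68.,  24.]), array([530.,   3.,  29.]), array([542., -48.,  29.])]
```

Request:
{"method": "apply_moves", "body": {"increments": [[0,0,40,-25.6,0],[0,0,40,-25.6,0],[0,0,40,-25.6,0],[0,0,40,-25.6,0],[0,0,40,-25.6,0],[0,0,40,-25.6,0],[0,0,40,-25.6,0],[0,0,40,-25.6,0],[0,0,40,-25.6,0],[0,0,40,-25.6,0]]}}

```text
t: 1.1
eef_pos: [474.6, -266.5, 225.5]
tcp_rot: [-2.143, 1.571, 2.8]
ft_force: [0.1, 0.0, -0.0]
opening: 0.999
```

Request:
{"method": "apply_moves", "body": {"increments": [[0,0,40,-25.6,0],[0,0,40,-25.6,0],[0,0,8,-38,0],[0,0,8,-38,0],[0,0,8,-38,0],[0,0,8,-38,0],[0,0,8,-38,0],[0,0,8,-38,0],[0,0,8,-38,0],[0,0,8,-38,0]]}}

```text
t: 2.1
eef_pos: [532.5, 112.0, 225.4]
tcp_rot: [-1.455, 1.57, -2.796]
ft_force: [1.3, -1.1, 0.1]
opening: 1.002
```

Request:
{"method": "apply_moves", "body": {"increments": [[0,0,0,0,-8.5],[0,0,0,0,-8.5],[0,0,0,0,-8.5],[0,0,0,0,-8.5],[0,0,0,0,-8.5],[0,0,0,0,-8.5],[0,0,0,0,-8.5],[0,0,0,0,-8.5],[0,0,0,0,-8.5],[0,0,0,0,-8.5]]}}

```text
t: 3.1
eef_pos: [532.7, 110.4, 225.3]
tcp_rot: [-3.063, 1.57, -2.915]
ft_force: [-0.4, 0.6, 0.4]
opening: 1.001
```

Request:
{"method": "apply_moves", "body": {"increments": [[0,0,0,0,-8.5],[0,0,0,0,0]]}}

```text
t: 3.3
eef_pos: [532.7, 110.4, 225.4]
tcp_rot: [3.123, 1.57, -2.867]
ft_force: [-0.2, 0.4, -0.7]
opening: 0.998
```

Run:
```python
from h import *
plan([532,190,60],17)
c=shot('wrist','w1.png'); print(c['fovy'],c['cx'],c['cy'],-np.array(c['R']).T@np.array(c['t']),np.array(c['R']).round(2).tolist())
print('expect',w2px(c,[532,190,18],True))
d=load('top1.png')
for h in(0,60,90,100,110):print(h,w2px(d,[637,190,h]))
```

```text
[165.4  76.4  22.4] jawyaw 16.8 turn -0.2 R [[-0.001, -0.289, 0.957], [-0.0, 0.957, 0.289], [-1.0, 0.0, -0.001]]
65.70646984690485 321.9561183611372 244.22980231391819 [512.99601521 176.29888136 384.26191901] [[0.96, 0.29, -0.0], [0.28, -0.93, 0.25], [0.07, -0.24, -0.97]]
expect (np.float64(345.00097699211045), np.float64(144.30725094142068))
0 (np.float64(271.54673677952627), np.float64(200.85741322796673))
60 (np.float64(267.8030352098115), np.float64(193.98944485030373))
90 (np.float64(265.74470705917895), np.float64(190.21336056950585))
100 (np.float64(265.0278791905292), np.float64(188.8983115351648))
110 (np.float64(264.29482276924864), np.float64(187.55349058011709))
```

View pics/w1.png

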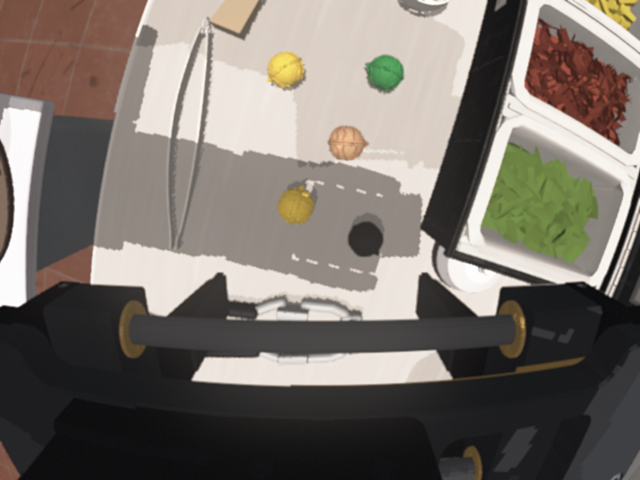

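Request:
{"method": "apply_moves", "body": {"increments": [[0,33,13,0,0],[0,33,13,0,0],[0,34,14,0,0],[0,0,0,0,0]]}}

```text
t: 3.75
eef_pos: [519.2, 149.4, 122.3]
tcp_rot: [3.009, 1.564, -2.986]
ft_force: [-0.3, -0.3, -0.2]
opening: 1.001
```

```bash
cat >> h.py <<'E'
def ortho(c,x0,x1,y0,y1,z,s,fn,fish=True):
    # picture: up = +x, left = +y, s px per mm
    H=int((x1-x0)*s);W=int((y1-y0)*s); mx=np.zeros((H,W),np.float32);my=mx.copy()
    for i in range(H):
        for j in range(W):
            mx[i,j],my[i,j]=w2px(c,[x1-i/s,y1-j/s,z],fish)
    o=cv2.cvtColor(cv2.remap(np.array(c['pixels']),mx,my,cv2.INTER_CUBIC),cv2.COLOR_RGB2BGR); cv2.imwrite('pics/'+fn,o); return o
E
python3 - <<'E'
from h import *
c=shot('wrist','w2.png'); print(status.state()['eef_pos'],-np.array(c['R']).T@np.array(c['t']))
o=ortho(c,495,565,155,225,18,8,'o2.png')
hsv=cv2.cvtColor(o,cv2.COLOR_BGR2HSV); m=cv2.inRange(hsv,(5,70,50),(20,255,255))
m=cv2.morphologyEx(m,cv2.MORPH_OPEN,np.ones((5,5)))
n,l,st,ce=cv2.connectedComponentsWithStats(m); k=1+np.argmax(st[1:,4]); print(st[k],565-ce[k][1]/8,225-ce[k][0]/8)
cn=max(cv2.findContours((l==k).astype(np.uint8),0,1)[0],key=len); h=cv2.convexHull(cn)[:,0,:]/8.
for a in range(-10,60,5):
    t=np.radians(a);x=-h[:,1];y=-h[:,0];p=x*np.cos(t)+y*np.sin(t);print(a,round(np.ptp(p),1),round(np.ptp(-x*np.sin(t)+y*np.cos(t)),1))
E
```

```text
[520.60491618 148.97255842 124.55758924] [500.78460565 215.49154665 281.25408036]
[  128    94   279   308 62214] 532.8619161282027 191.75756863406951
-10 37.0 35.1
-5 37.5 34.9
0 38.4 34.8
5 39.1 34.6
10 39.6 34.1
15 39.8 33.8
20 39.7 34.3
25 39.3 34.9
30 38.6 35.3
35 38.1 35.5
40 37.4 35.7
45 36.7 35.7
50 35.9 35.8
55 35.2 35.5
```

View pics/o2.png

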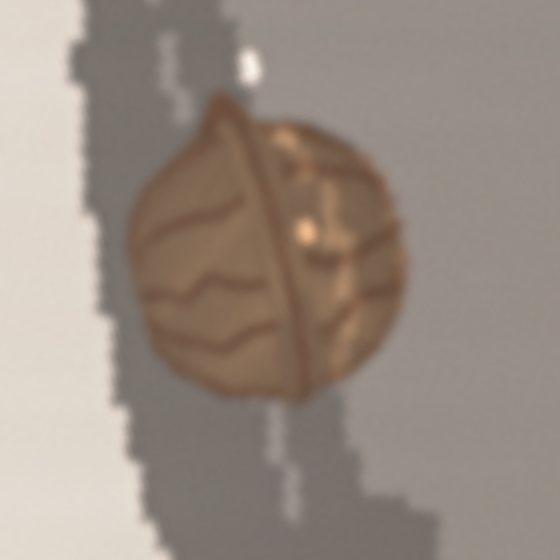

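Run:
```python
from h import *
plan([532.5,191.8,15],15); plan([532.5,191.8,80],15)
```

```text
[109.5  37.6  24. ] jawyaw 16.55 turn 1.55 R [[-0.004, -0.285, 0.959], [-0.001, 0.959, 0.285], [-1.0, 0.0, -0.004]]
[44.5 37.6 23.8] jawyaw 16.55 turn 1.55 R [[-0.004, -0.285, 0.959], [-0.001, 0.959, 0.285], [-1.0, 0.0, -0.004]]
```

Request:
{"method": "apply_moves", "body": {"increments": [[0,15,19,12,1.5],[0,15,18.6,12,0],[0,14,0,0,0],[0,0,0,0,0],[0,0,0,0,0]]}}

```text
t: 4.3
eef_pos: [534.9, 191.1, 83.1]
tcp_rot: [-0.154, 1.569, 0.109]
ft_force: [-0.2, 0.2, 0.5]
opening: 1.0
```

Run:
```python
from h import *
plan([532.5,191.8,15],15)
```

```text
[68.1  1.4 -2.2] jawyaw 15.07 turn 0.07 R [[0.001, -0.26, 0.966], [0.0, 0.966, 0.26], [-1.0, -0.0, 0.001]]
```

Request:
{"method": "apply_moves", "body": {"increments": [[0,20,1.4,-2.2,0],[0,20,0,0,0],[0,18,0,0,0],[0,10,0,0,0],[0,0,0,0,0],[0,0,0,0,0]]}}

```text
t: 4.9
eef_pos: [532.2, 192.1, 14.6]
tcp_rot: [-0.14, 1.57, 0.124]
ft_force: [0.8, 0.5, 0.0]
opening: 1.002
```

Request:
{"method": "apply_moves", "body": {"increments": [[0.3,0,0,0,0],[0.5,0,0,0,0],[0.6,0,0,0,0],[0.7,0,0,0,0],[0.75,0,0,0,0],[0.75,0,0,0,0],[0.75,0,0,0,0],[0.75,0,0,0,0]]}}

```text
t: 5.7
eef_pos: [531.7, 192.3, 13.6]
tcp_rot: [-1.669, 1.571, -1.404]
ft_force: [0.9, 0.8, 0.6]
opening: 0.383
```

Request:
{"method": "apply_moves", "body": {"increments": [[0.75,-30,0,0,0],[0.75,-40,0,0,0],[0.75,-50,0,0,0],[0.75,-30,-40,0,0],[0.75,0,-45,-10,0],[0.75,0,-45,-10,0],[0.75,0,-45,-10,0],[0.75,0,-45,-10,0],[0.75,0,-30,-10,0],[0.75,0,-23,-10,0]]}}

```text
t: 6.7
eef_pos: [545.0, -89.1, 163.5]
tcp_rot: [-1.93, 1.571, -1.666]
ft_force: [0.5, -0.3, -0.7]
opening: 0.369
```

Request:
{"method": "apply_moves", "body": {"increments": [[0.75,0,0,0,0],[0.75,0,0,0,0],[0.75,0,0,0,0]]}}

```text
t: 7.0
eef_pos: [545.2, -86.1, 163.6]
tcp_rot: [2.337, 1.571, 2.603]
ft_force: [0.3, -0.2, -0.2]
opening: 0.374
```

Run:
```python
from h import *
c=shot('wrist','w3.png'); print(status.state()['eef_pos'],-np.array(c['R']).T@np.array(c['t']))
o=ortho(c,430,630,-110,50,24,3.5,'o3.png')
```

```text
[545.25800381 -85.91134596 163.61506678] [527.235043   -19.7114566  322.50267934]
```

View pics/o3.png

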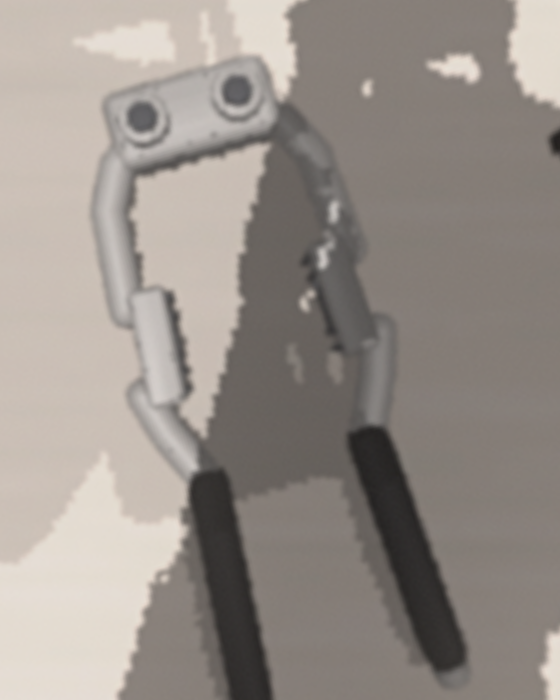

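Run:
```python
from h import *
plan([536,-22.2,80],15.5)
```

```text
[83.6 63.9  7.8] jawyaw 15.23 turn -0.27 R [[-0.0, -0.263, 0.965], [0.0, 0.965, 0.263], [-1.0, 0.0, -0.0]]
```

Request:
{"method": "apply_moves", "body": {"increments": [[0.75,0,32,4,0],[0.75,10,32,3.8,-0.3],[0.75,36,0,0,0],[0.75,36,0,0,0],[0.75,0,0,0,0],[0.75,0,0,0,0]]}}

```text
t: 7.65
eef_pos: [536.1, -22.5, 82.0]
tcp_rot: [2.768, 1.57, 3.039]
ft_force: [0.8, 0.7, 0.2]
opening: 0.372
```

Run:
```python
from h import *
plan([536,-22.2,14],15.5)
```

```text
[68.   0.3  0. ] jawyaw 15.52 turn 0.02 R [[-0.001, -0.268, 0.964], [0.0, 0.964, 0.268], [-1.0, 0.0, -0.001]]
```

Request:
{"method": "apply_moves", "body": {"increments": [[0.75,20,0,0,0],[0.75,20,0,0,0],[0.75,12,0,0,0],[0.75,8,0,0,0],[0.75,4,0,0,0],[0.75,2.5,0,0,0],[0.75,0,0,0,0],[0.75,0,0,0,0]]}}

```text
t: 8.45
eef_pos: [536.2, -23.1, 15.5]
tcp_rot: [-0.622, 1.57, -0.352]
ft_force: [-0.2, -0.3, -0.3]
opening: 0.368
```

Request:
{"method": "apply_moves", "body": {"increments": [[0.75,1.5,0,0,0],[0.75,0,0,0,0],[0.6,0,0,0,0],[0.57,0,0,0,0],[0.53,0,0,0,0],[0.48,0,0,0,0],[0.43,0,0,0,0],[0.4,0,0,0,0],[0.4,0,0,0,0],[0.4,0,0,0,0]]}}

```text
t: 9.45
eef_pos: [536.0, -23.1, 13.6]
tcp_rot: [-1.552, 1.571, -1.282]
ft_force: [0.2, 0.5, -0.3]
opening: 0.597
```

Request:
{"method": "apply_moves", "body": {"increments": [[0.4,-10,0,0,0],[0.4,-20,0,0,0],[0.4,-30,0,0,0],[0.4,-40,-20,0,0],[0.4,-30,-36,0,0],[0.4,0,0,0,0],[0.4,0,0,0,0],[0.4,0,0,0,0]]}}

```text
t: 10.25
eef_pos: [550.0, -76.4, 142.9]
tcp_rot: [2.608, 1.569, 2.878]
ft_force: [-0.7, 0.1, -0.3]
opening: 0.601
```

Run:
```python
from h import *
c=shot('wrist','w4.png'); print(status.state()['eef_pos'],-np.array(c['R']).T@np.array(c['t']))
o=ortho(c,430,630,-110,50,24,3.5,'o4.png')
```

```text
[550.08315739 -76.20950312 142.69474548] [532.03176862 -10.17002172 301.84996657]
```

View pics/o4.png

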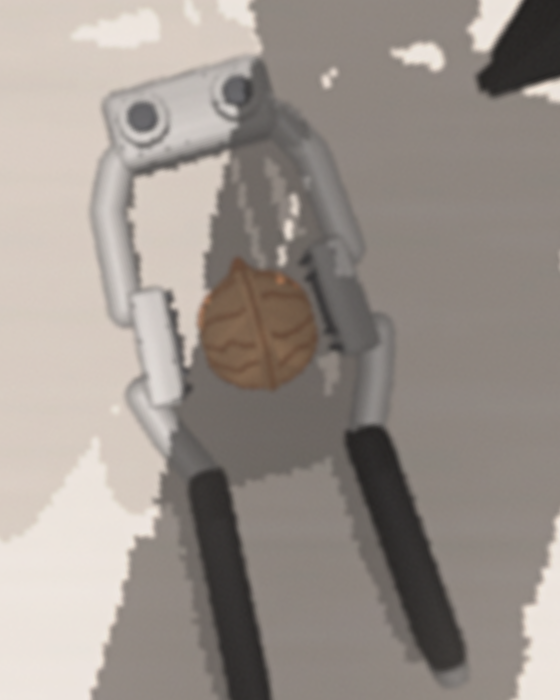

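Request:
{"method": "apply_moves", "body": {"increments": [[0,0,0,0,8.2],[0,0,0,0,8.2],[0,0,0,0,8.2],[0,0,0,0,8.2],[0,0,0,0,8.2],[0,0,0,0,8.2],[0,0,0,0,8.2],[0,0,0,0,8.2],[0,0,0,0,8.2],[0,0,0,0,8.2]]}}

```text
t: 11.3
eef_pos: [550.3, -76.1, 142.5]
tcp_rot: [-2.21, 1.568, 2.907]
ft_force: [-0.2, -0.9, -0.1]
opening: 0.997
```

Request:
{"method": "apply_moves", "body": {"increments": [[0,0,0,0,8],[0,0,0,0,0],[0,0,0,0,0]]}}

```text
t: 11.6
eef_pos: [550.6, -76.5, 142.9]
tcp_rot: [-2.047, 1.569, 2.94]
ft_force: [-0.2, 0.1, 0.0]
opening: 0.999
```

Run:
```python
from h import *
plan([463.1,-42.3,60],105.5)
```

```text
[ 83.1 -74.8 -56.6] jawyaw -74.26 turn 0.24 R [[-0.001, 0.962, 0.271], [0.0, 0.271, -0.962], [-1.0, -0.001, -0.001]]
```

Request:
{"method": "apply_moves", "body": {"increments": [[0,0,-40,-28,0.2],[0,25,-34.8,-28.6,0],[0,35,0,0,0],[0,22,0,0,0],[0,0,0,0,0],[0,0,0,0,0]]}}

```text
t: 12.2
eef_pos: [465.1, -42.8, 62.5]
tcp_rot: [-1.98, 1.57, 3.001]
ft_force: [0.9, 0.0, 0.2]
opening: 0.998
```

Run:
```python
from h import *
plan([463.1,-42.3,15],105.5)
c=shot('wrist','w5.png')
print([np.round(w2px(c,p,True)) for p in([463,-42,24],[536,-22,18],[598,-5,25])])
```

```text
[47.5 -1.7 -1. ] jawyaw -74.61 turn -0.11 R [[-0.001, 0.964, 0.265], [0.0, 0.265, -0.964], [-1.0, -0.001, -0.0]]
[array([320., 280.]), array([320., 143.]), array([320.,  26.])]
```

View pics/w5.png

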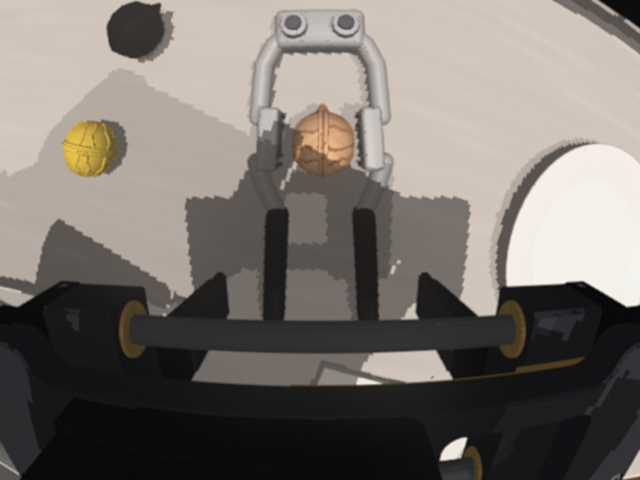

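Request:
{"method": "apply_moves", "body": {"increments": [[0,18,-1.7,-1,0],[0,16,0,0,0],[0,9,0,0,0],[0.1,4.5,0,0,0],[0.2,0,0,0,0],[0.27,0,0,0,0],[0.29,0,0,0,0],[0.31,0,0,0,0],[0.33,0,0,0,0],[0.35,0,0,0,0]]}}

```text
t: 13.25
eef_pos: [463.2, -42.4, 15.1]
tcp_rot: [0.882, 1.57, -0.423]
ft_force: [-0.2, -0.2, 4.2]
opening: 0.661
```

Request:
{"method": "apply_moves", "body": {"increments": [[0.35,0,0,0,0],[0.36,0,0,0,0],[0.37,0,0,0,0],[0.38,0,0,0,0],[0.39,0,0,0,0],[0.4,0,0,0,0],[0.4,0,0,0,0],[0.4,0,0,0,0]]}}

```text
t: 14.05
eef_pos: [463.0, -42.3, 14.8]
tcp_rot: [-1.188, 1.571, -2.492]
ft_force: [-0.7, 0.1, 5.0]
opening: 0.601
```

```bash
cat > v.py <<'E'
from h import *
import sys
c=shot('wrist',sys.argv[1]); s=status.state(); print(s['t'],s['eef_pos'].round(1),s['opening'],np.array(s['ft_force']).round(1))
o=ortho(c,505,565,-65,25,18,7,'o_'+sys.argv[1])
cv2.imwrite('pics/r_'+sys.argv[1],cv2.warpAffine(o,cv2.getRotationMatrix2D((315,210),-15.5,1),(630,420)))
E
python3 v.py w6.png
```

```text
14.1 [463.1 -42.3  14.9] 0.6014324039876418 [-1.8 -0.4  4.8]
```

```bash
cat >> v.py <<'E'
o=cv2.imread('pics/r_'+sys.argv[1]); hsv=cv2.cvtColor(o,cv2.COLOR_BGR2HSV); m=cv2.inRange(hsv,(4,70,40),(22,255,255))
m=cv2.morphologyEx(m,cv2.MORPH_OPEN,np.ones((5,5))); n,l,st,ce=cv2.connectedComponentsWithStats(m); k=1+np.argmax(st[1:,4]); m=(l==k)
print('bbox mm',(st[k]/7).round(1)[:4],'c',(ce[k]/7).round(1),'area',round(st[k][4]/49))
xs=[np.where(r)[0] for r in m[st[k][1]:st[k][1]+st[k][3]:20]]
print('L/R',[(round(x.min()/7,1),round(x.max()/7,1)) for x in xs if len(x)])
E
python3 v.py w6b.png
```

```text
14.15 [463.  -42.3  14.9] 0.6016076998284241 [-1.6 -0.8  5. ]
bbox mm [31.9  8.1 34.7 40.3] c [49.1 29.6] area 1000
L/R [(np.float64(48.1), np.float64(49.0)), (np.float64(45.9), np.float64(51.1)), (np.float64(42.1), np.float64(56.0)), (np.float64(36.9), np.float64(60.6)), (np.float64(34.3), np.float64(63.4)), (np.float64(32.9), np.float64(65.3)), (np.float64(32.4), np.float64(66.0)), (np.float64(32.3), np.float64(66.1)), (np.float64(32.0), np.float64(66.1)), (np.float64(32.0), np.float64(66.3)), (np.float64(32.6), np.float64(65.7)), (np.float64(34.1), np.float64(64.0)), (np.float64(36.4), np.float64(61.4)), (np.float64(40.1), np.float64(58.1)), (np.float64(48.1), np.float64(49.3))]
```

Request:
{"method": "apply_moves", "body": {"increments": [[0.41,0,0,0,0],[0.42,0,0,0,0],[0.43,0,0,0,0],[0.44,0,0,0,0],[0.45,0,0,0,0],[0.455,0,0,0,0],[0.46,0,0,0,0],[0.46,0,0,0,0]]}}

```text
t: 14.95
eef_pos: [463.1, -42.3, 14.8]
tcp_rot: [-0.458, 1.571, -1.763]
ft_force: [-1.7, 0.9, 4.2]
opening: 0.537
```

```bash
python3 v.py w7.png
```

```text
15.0 [463.  -42.3  14.8] 0.5365780767061236 [-1.1  0.1  4.5]
bbox mm [31.9  8.1 34.4 40.3] c [49.  29.6] area 998
L/R [(np.float64(48.0), np.float64(49.0)), (np.float64(45.9), np.float64(51.1)), (np.float64(42.1), np.float64(56.1)), (np.float64(36.9), np.float64(60.6)), (np.float64(34.3), np.float64(64.0)), (np.float64(32.9), np.float64(65.4)), (np.float64(32.3), np.float64(65.7)), (np.float64(32.3), np.float64(65.9)), (np.float64(32.0), np.float64(65.9)), (np.float64(32.0), np.float64(66.0)), (np.float64(32.6), np.float64(65.1)), (np.float64(34.1), np.float64(64.1)), (np.float64(36.4), np.float64(61.4)), (np.float64(40.1), np.float64(58.3)), (np.float64(48.1), np.float64(49.4))]
```

View pics/r_w7.png

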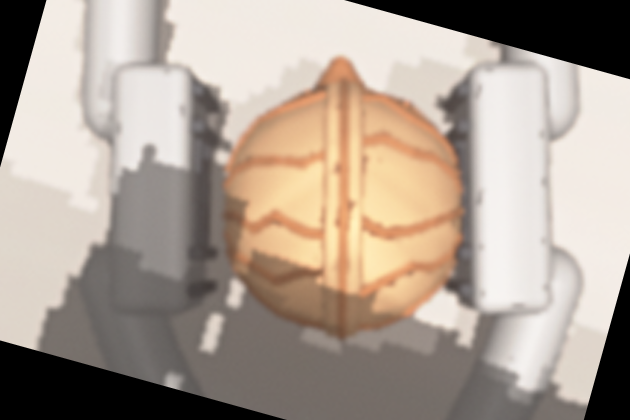

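Request:
{"method": "apply_moves", "body": {"increments": [[0.47,0,0,0,0],[0.48,0,0,0,0],[0.49,0,0,0,0],[0.5,0,0,0,0],[0.505,0,0,0,0],[0.51,0,0,0,0],[0.515,0,0,0,0],[0.52,0,0,0,0],[0.52,0,0,0,0]]}}

```text
t: 15.9
eef_pos: [463.1, -42.4, 14.8]
tcp_rot: [0.441, 1.571, -0.863]
ft_force: [-0.5, -0.7, 3.1]
opening: 0.483
```

```bash
python3 v.py w8.png | cut -c1-600; python3 -c "
from h import *
s=status.state();print(s['tau'].round(2),s['moment'])"
```

```text
15.95 [463.1 -42.4  14.9] 0.4791411797532624 [-0.2 -1.6  3.7]
bbox mm [30.4  8.  34.7 40.3] c [47.8 29.5] area 1007
L/R [(np.float64(47.1), np.float64(48.1)), (np.float64(44.9), np.float64(50.1)), (np.float64(41.1), np.float64(55.1)), (np.float64(36.0), np.float64(59.7)), (np.float64(32.9), np.float64(63.1)), (np.float64(31.4), np.float64(64.3)), (np.float64(30.9), np.float64(64.6)), (np.float64(30.9), np.float64(64.7)), (np.float64(30.6), np.float64(64.6)), (np.float64(30.7), np.float64(64.9)), (np.float64(31.3), np.float64(64.1)), (np.float64(32.6), np.float64(63.4)), (np.float64(35.3), np.float64(60.3)), (np.float64(38.7), np.float64(57.4)), (np.float64(46.9), np.float64(48.3))]
[ 4.600e-01 -5.144e+01 -8.740e+00  1.700e-01 -1.700e-01  2.000e-02] [-0.24315783  0.14129606 -0.01191307]
```

Request:
{"method": "apply_moves", "body": {"increments": [[0.524,0,0,0,0],[0.528,0,0,0,0],[0.532,0,0,0,0],[0.532,0,0,0,0]]}}

```text
t: 16.35
eef_pos: [463.1, -42.4, 14.8]
tcp_rot: [0.269, 1.571, -1.036]
ft_force: [-1.6, -0.6, 3.2]
opening: 0.469
```

```bash
python3 v.py w9.png | cut -c1-120
```

```text
16.4 [463.1 -42.4  14.9] 0.4668957442154555 [-1.4 -0.9  2.2]
bbox mm [30.3  8.  34.4 40.3] c [47.6 29.5] area 1006
L/R [(np.float64(47.0), np.float64(47.6)), (np.float64(44.6), np.float64(49.9)), (np.float64(41.0), np.float64(54.6)), (
```

Request:
{"method": "apply_moves", "body": {"increments": [[0.536,0,0,0,0],[0.54,0,0,0,0],[0.544,0,0,0,0],[0.544,0,0,0,0]]}}

```text
t: 16.8
eef_pos: [463.1, -42.3, 14.8]
tcp_rot: [-0.587, 1.571, -1.892]
ft_force: [0.5, -1.1, 2.0]
opening: 0.455
```

```bash
python3 v.py w10.png | cut -c1-120
```

```text
16.85 [463.1 -42.4  14.8] 0.45756517228886906 [-0.1 -1.7  2.8]
bbox mm [30.3  8.  34.1 40.4] c [47.3 29.5] area 1003
L/R [(np.float64(46.7), np.float64(47.6)), (np.float64(44.4), np.float64(49.6)), (np.float64(40.7), np.float64(54.4)), (
```

Request:
{"method": "apply_moves", "body": {"increments": [[0.548,0,0,0,0],[0.552,0,0,0,0],[0.556,0,0,0,0],[0.556,0,0,0,0]]}}

```text
t: 17.25
eef_pos: [463.1, -42.3, 14.8]
tcp_rot: [-1.042, 1.571, -2.346]
ft_force: [-1.0, -1.2, 3.0]
opening: 0.445
```

```bash
python3 v.py w11.png | cut -c1-120
```

```text
17.3 [463.1 -42.3  14.9] 0.4444948919818696 [-0.1 -0.5  2.1]
bbox mm [30.3  8.  34.  40.4] c [47.3 29.5] area 991
L/R [(np.float64(46.7), np.float64(47.4)), (np.float64(44.3), np.float64(49.4)), (np.float64(40.7), np.float64(54.4)), (
```

Request:
{"method": "apply_moves", "body": {"increments": [[0.56,0,0,0,0],[0.564,0,0,0,0],[0.564,0,0,0,0]]}}

```text
t: 17.6
eef_pos: [463.1, -42.4, 14.8]
tcp_rot: [-0.505, 1.571, -1.809]
ft_force: [-0.1, -1.0, 1.8]
opening: 0.437
```

```bash
python3 v.py w12.png | cut -c1-120
```

```text
17.65 [463.1 -42.4  14.8] 0.439084527180693 [-0.1 -0.2  2.1]
bbox mm [30.4  8.  33.7 40.3] c [47.3 29.4] area 983
L/R [(np.float64(46.3), np.float64(47.4)), (np.float64(44.1), np.float64(49.4)), (np.float64(40.9), np.float64(54.4)), (
```

Request:
{"method": "apply_moves", "body": {"increments": [[0.567,0,0,0,0],[0.57,0,0,0,0],[0.57,0,0,0,0]]}}

```text
t: 17.95
eef_pos: [463.1, -42.4, 14.8]
tcp_rot: [-0.43, 1.571, -1.734]
ft_force: [-1.8, -1.5, 2.1]
opening: 0.432
```

```bash
python3 v.py w13.png | head -2
cat > d.py <<'E'
import sys,cv2,numpy as np
a,b=[cv2.imread(f'pics/r_w{i}.png')[60:350,200:480].astype(int) for i in sys.argv[1:3]]
d=np.abs(a-b).max(2); print('diff L/R',d[:,:140].mean().round(1),d[:,140:].mean().round(1),'big',(d[:,:130]>60).sum(),(d[:,130:]>60).sum())
E
python3 d.py 9 10;python3 d.py 10 11;python3 d.py 11 12;python3 d.py 12 13
```

```text
18.0 [463.1 -42.4  14.9] 0.43415859083335234 [-0.7 -0.1  2.3]
bbox mm [30.6  8.  33.4 40.3] c [47.3 29.4] area 975
diff L/R 9.2 6.9 big 312 40
diff L/R 4.3 5.1 big 146 57
diff L/R 3.6 3.8 big 24 0
diff L/R 3.4 3.3 big 8 8
```

Request:
{"method": "apply_moves", "body": {"increments": [[0.573,0,0,0,0],[0.576,0,0,0,0],[0.576,0,0,0,0]]}}

```text
t: 18.3
eef_pos: [463.1, -42.4, 14.8]
tcp_rot: [0.286, 1.571, -1.019]
ft_force: [-0.7, -0.9, 2.2]
opening: 0.426
```

```bash
python3 v.py w14.png | head -2;python3 d.py 13 14
```

```text
18.35 [463.1 -42.4  14.8] 0.42497433819890934 [-0.2 -1.8  0.6]
bbox mm [30.7  8.  33.1 40.3] c [47.3 29.3] area 965
diff L/R 4.0 3.7 big 0 72
```

Request:
{"method": "apply_moves", "body": {"increments": [[0.579,0,0,0,0],[0.582,0,0,0,0],[0.582,0,0,0,0]]}}

```text
t: 18.65
eef_pos: [463.1, -42.3, 14.8]
tcp_rot: [0.053, 1.571, -1.252]
ft_force: [-0.3, -1.1, 1.6]
opening: 0.424
```

```bash
python3 v.py w15.png;python3 d.py 14 15; python3 -c "
import cv2,numpy as np
a=[cv2.imread(f'pics/r_w{i}.png')[50:350,100:560] for i in (9,15)]
cv2.imwrite('pics/cmp.png',np.vstack(a))"
```

```text
18.7 [463.1 -42.4  14.8] 0.4165647725101069 [-0.6 -1.2  1.3]
bbox mm [31.   7.9 32.7 40.4] c [47.3 29.3] area 953
L/R [(np.float64(46.0), np.float64(46.9)), (np.float64(43.9), np.float64(49.0)), (np.float64(41.3), np.float64(53.7)), (np.float64(35.9), np.float64(58.6)), (np.float64(32.7), np.float64(61.9)), (np.float64(31.7), np.float64(63.0)), (np.float64(31.1), np.float64(63.1)), (np.float64(31.3), np.float64(63.3)), (np.float64(31.0), np.float64(63.3)), (np.float64(31.6), np.float64(63.4)), (np.float64(32.1), np.float64(62.6)), (np.float64(32.4), np.float64(62.1)), (np.float64(35.0), np.float64(59.0)), (np.float64(38.9), np.float64(55.7)), (np.float64(45.3), np.float64(46.7))]
diff L/R 5.2 3.5 big 175 44
```

View pics/cmp.png

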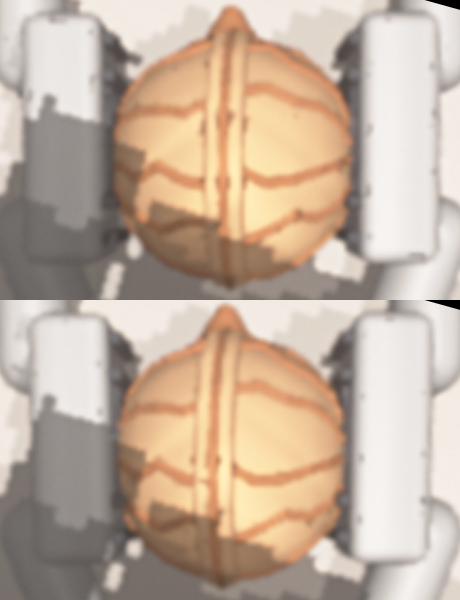

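Request:
{"method": "apply_moves", "body": {"increments": [[0.584,0,0,0,0],[0.586,0,0,0,0],[0.586,0,0,0,0]]}}

```text
t: 19.0
eef_pos: [463.1, -42.3, 14.8]
tcp_rot: [0.164, 1.571, -1.14]
ft_force: [0.4, -2.1, 1.5]
opening: 0.415
```

```bash
cat >> v.py <<'E'
xx=np.array([x for x in xs if len(x)][0]).mean()/7; yy=xs[-1].mean()/7 if len(xs[-1]) else 0
w=[(x.min()/7,x.max()/7) for x in xs[6:11]]; sm=(xx+yy)/2
print('HALVES L',round(sm-np.mean([a for a,b in w]),2),'R',round(np.mean([b for a,b in w])-sm,2),'seam',round(sm,2))
E
python3 v.py w16.png| grep -v L/R;python3 d.py 15 16
```

```text
19.05 [463.1 -42.4  14.9] 0.41116637942765943 [-0.6 -0.6  1.1]
bbox mm [31.1  7.9 32.3 40.3] c [47.3 29.3] area 944
HALVES L 14.44 R 16.93 seam 46.07
diff L/R 4.8 3.2 big 139 50
```

Request:
{"method": "apply_moves", "body": {"increments": [[0.588,0,0,0,0],[0.59,0,0,0,0],[0.59,0,0,0,0]]}}

```text
t: 19.35
eef_pos: [463.1, -42.3, 14.8]
tcp_rot: [-0.094, 1.571, -1.398]
ft_force: [-0.0, -0.1, 1.5]
opening: 0.412
```

```bash
python3 v.py w17.png| grep -v L/R;python3 d.py 16 17
```

```text
19.4 [463.1 -42.3  14.8] 0.4121513484543694 [ 0.1 -0.6  1.4]
bbox mm [32.6  7.9 30.6 40.4] c [48.  29.3] area 873
HALVES L 12.66 R 17.02 seam 45.75
diff L/R 15.9 5.0 big 1242 18
```

The left half jumped inward by about 1.8 mm (width 32.3 → 30.6), so the shell has given. I'll stop squeezing and open.

Request:
{"method": "apply_moves", "body": {"increments": [[0.57,0,0,0,0],[0.53,0,0,0,0],[0.49,0,0,0,0],[0.45,0,0,0,0],[0.4,0,0,0,0],[0.35,0,0,0,0],[0.3,0,0,0,0],[0.2,0,0,0,0],[0.1,0,0,0,0],[0,0,0,0,0]]}}

```text
t: 20.4
eef_pos: [462.9, -42.3, 14.8]
tcp_rot: [-1.778, 1.57, -3.082]
ft_force: [0.0, -0.6, -0.7]
opening: 0.892
```

Request:
{"method": "apply_moves", "body": {"increments": [[0,0,0,0,0],[0,-15,0,0,0],[0,-30,0,0,0],[0,0,0,0,0],[0,0,0,0,0]]}}

```text
t: 20.9
eef_pos: [463.3, -42.4, 60.1]
tcp_rot: [1.007, 1.569, -0.298]
ft_force: [1.4, 0.4, 0.0]
opening: 0.999
```

```bash
python3 v.py w18.png|grep -v L/R; python3 -c "
from h import *
plan([536,-22,130],15.5)
c=load('w18.png'); ortho(c,440,620,-90,50,18,3.2,'o18.png')"
```

```text
20.95 [462.9 -42.3  59.6] 1.0002410338139867 [ 0.2  1.3 -0.1]
bbox mm [35.   8.  30.  40.3] c [49.9 29.5] area 853
HALVES L 12.34 R 16.77 seam 47.71
[-70.4  75.8  -0.4] jawyaw -74.73 turn 89.77 R [[0.0, 0.965, 0.263], [-0.0, 0.263, -0.965], [-1.0, 0.0, 0.0]]
```

View pics/o18.png

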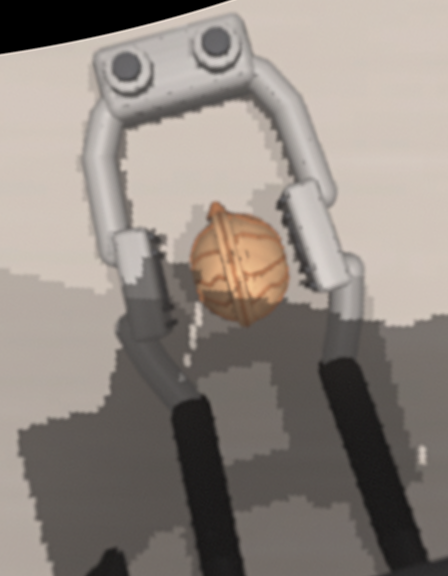

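Request:
{"method": "apply_moves", "body": {"increments": [[0.4,-35,25,0,0],[0.4,-35,25,0,0],[0.4,0,25.8,-0.4,0],[0.4,0,0,0,-8.2],[0.4,0,0,0,-8.2],[0.4,0,0,0,-8.2],[0.4,0,0,0,-8.2],[0.4,0,0,0,-8.2],[0.4,0,0,0,-8.2],[0.4,0,0,0,-8.2]]}}

```text
t: 21.95
eef_pos: [535.7, -22.0, 128.5]
tcp_rot: [-2.976, 1.569, 3.01]
ft_force: [-0.3, 0.2, 0.8]
opening: 0.599
```

Request:
{"method": "apply_moves", "body": {"increments": [[0.4,0,0,0,-8.2],[0.4,0,0,0,-8.2],[0.4,0,0,0,-8.2],[0.4,0,0,0,-8.2],[0.4,25,0,0,0],[0.4,25,0,0,0],[0.4,0,0,0,0],[0.4,0,0,0,0]]}}

```text
t: 22.75
eef_pos: [535.8, -22.0, 79.3]
tcp_rot: [2.748, 1.569, 3.018]
ft_force: [-0.5, 0.0, 0.6]
opening: 0.603
```

Run:
```python
from h import *
plan([536.5,-22,14],15.7)
```

```text
[65.3 -0.3  0.8] jawyaw 15.46 turn -0.24 R [[-0.002, -0.267, 0.964], [0.0, 0.964, 0.267], [-1.0, 0.001, -0.002]]
```

Request:
{"method": "apply_moves", "body": {"increments": [[0.4,20,-0.3,0.8,-0.2],[0.4,20,0,0,0],[0.4,14,0,0,0],[0.4,8,0,0,0],[0.4,0,0,0,0],[0.45,0,0,0,0],[0.5,0,0,0,0],[0.55,0,0,0,0],[0.6,0,0,0,0],[0.65,0,0,0,0]]}}

```text
t: 23.75
eef_pos: [537.0, -22.1, 18.1]
tcp_rot: [-0.706, 1.57, -0.433]
ft_force: [-0.4, -0.3, 2.2]
opening: 0.376
```

Request:
{"method": "apply_moves", "body": {"increments": [[0.75,0,0,0,0],[0.75,0,0,0,0],[0.75,0,0,0,0],[0.75,-10,0,0,0],[0.75,-25,0,0,0],[0.75,-40,0,0,0],[0.75,-30,0,0,0],[0.75,0,0,0,0]]}}

```text
t: 24.55
eef_pos: [538.4, -22.2, 126.8]
tcp_rot: [-0.446, 1.564, -0.173]
ft_force: [-0.4, -0.2, -1.0]
opening: 0.372
```

Run:
```python
from h import *
for fn in('top1.png',):
    c=load(fn)
    g=cv2.cvtColor(c['pixels'],cv2.COLOR_RGB2HSV)
    m=cv2.inRange(g,(0,0,222),(180,22,255)); m[:, :415]=0; m[:,512:]=0; m[:195]=0; m[295:]=0
    m=cv2.morphologyEx(m,cv2.MORPH_CLOSE,np.ones((7,7)))
    cn=max(cv2.findContours(m,0,1)[0],key=cv2.contourArea); h=cv2.convexHull(cn)
    P=np.array([px2w(c,*p[0],17)[:2] for p in h]); A=np.c_[2*P,np.ones(len(P))]; s=np.linalg.lstsq(A,(P**2).sum(1),rcond=None)[0]
    print('plate',s[:2].round(1),'r',round(np.sqrt(s[2]+s[0]**2+s[1]**2),1), 'res',np.abs(np.hypot(*(P-s[:2]).T)-np.sqrt(s[2]+s[0]**2+s[1]**2)).max().round(1))
    x=s[:2]; plan([x[0],x[1],100],15.7)
```

```text
plate [ 525.7 -227.2] r 76.5 res 0.6
[  27.  -193.8  -67.8] jawyaw 15.67 turn -0.03 R [[0.006, -0.27, 0.963], [-0.001, 0.963, 0.27], [-1.0, -0.003, 0.006]]
```

Request:
{"method": "apply_moves", "body": {"increments": [[0.75,0,-38,-13.6,0],[0.75,0,-38,-13.6,0],[0.75,0,-38,-13.6,0],[0.75,0,-38,-13.6,0],[0.75,20,-25,-8,0],[0.75,30,-16.8,-5.4,0],[0.75,15,0,0,0],[0.75,0,0,0,0],[0.75,0,0,0,0],[0.75,0,0,0,0]]}}

```text
t: 25.55
eef_pos: [524.4, -226.7, 58.7]
tcp_rot: [-0.862, 1.57, -0.588]
ft_force: [-0.2, -0.6, -0.4]
opening: 0.374
```

Run:
```python
from h import *
plan([525.7,-227.2,25],15.7); print(status.state()['opening'],status.state()['ft_force'])
```

```text
[33.7 -0.8  1.1] jawyaw 15.71 turn 0.01 R [[0.001, -0.271, 0.963], [-0.001, 0.963, 0.271], [-1.0, -0.001, 0.001]]
0.37371179503729374 [-0.23428774 -0.64833967 -0.38864403]
```

Slow final descent, checking the force for contact.

Request:
{"method": "apply_moves", "body": {"increments": [[0.75,12,-0.8,1.1,0],[0.75,10,0,0,0],[0.75,6,0,0,0],[0.75,3,0,0,0],[0.75,1,0,0,0],[0.75,0,0,0,0],[0.75,0,0,0,0]]}}

```text
t: 26.25
eef_pos: [525.4, -227.5, 26.0]
tcp_rot: [-1.014, 1.57, -0.741]
ft_force: [-0.6, 0.2, 0.4]
opening: 0.369
```

Request:
{"method": "apply_moves", "body": {"increments": [[0.75,0.7,0,0,0],[0.75,0,0,0,0],[0.75,0,0,0,0]]}}

```text
t: 26.55
eef_pos: [525.3, -227.5, 25.3]
tcp_rot: [-1.115, 1.571, -0.842]
ft_force: [-0.4, 0.1, 0.4]
opening: 0.368
```

Request:
{"method": "apply_moves", "body": {"increments": [[0.75,0.5,0,0,0],[0.75,0,0,0,0],[0.75,0,0,0,0]]}}

```text
t: 26.85
eef_pos: [525.4, -227.5, 25.1]
tcp_rot: [-1.038, 1.57, -0.764]
ft_force: [-0.9, 0.2, 4.9]
opening: 0.368
```

Request:
{"method": "apply_moves", "body": {"increments": [[0.75,0.5,0,0,0],[0.75,0,0,0,0],[0.75,0,0,0,0]]}}

```text
t: 27.15
eef_pos: [525.4, -227.6, 25.0]
tcp_rot: [-0.996, 1.57, -0.722]
ft_force: [-2.1, 0.5, 10.8]
opening: 0.368
```

Request:
{"method": "apply_moves", "body": {"increments": [[0.75,-0.8,0,0,0],[0.75,0,0,0,0],[0.6,0,0,0,0],[0.58,0,0,0,0],[0.55,0,0,0,0],[0.51,0,0,0,0],[0.46,0,0,0,0],[0.42,0,0,0,0],[0.4,0,0,0,0],[0.4,0,0,0,0]]}}

```text
t: 28.15
eef_pos: [525.3, -227.5, 25.0]
tcp_rot: [-1.912, 1.571, -1.638]
ft_force: [-0.4, -0.1, 0.2]
opening: 0.597
```

Request:
{"method": "apply_moves", "body": {"increments": [[0.4,-10,0,0,0],[0.4,-20,0,0,0],[0.4,-35,0,0,0],[0.4,-40,0,0,0],[0.4,-20,-40,0,0],[0.4,0,-40,0,0],[0.4,0,0,0,0],[0.4,0,0,0,0],[0.4,0,0,0,0]]}}

```text
t: 29.05
eef_pos: [546.4, -303.6, 150.0]
tcp_rot: [2.214, 1.57, 2.487]
ft_force: [0.6, 0.0, -1.0]
opening: 0.602
```

Run:
```python
from h import *
c=shot('wrist','w20.png'); t=shot('top','t20.png'); print(status.state()['eef_pos'])
a=ortho(c,445,605,-310,-145,20,2.4,'o20.png')
b=cv2.imread('pics/t20.png')[190:350,140:500]
cv2.imwrite('pics/fin.png',np.hstack([cv2.resize(a,(396,384)),cv2.resize(b,(400,384*0+178))if 0 else cv2.copyMakeBorder(b,0,384-160,0,0,cv2.BORDER_CONSTANT)]))
h=cv2.cvtColor(a,cv2.COLOR_BGR2HSV); m=cv2.morphologyEx(cv2.inRange(h,(4,70,40),(22,255,255)),cv2.MORPH_OPEN,np.ones((3,3)))
n,l,st,ce=cv2.connectedComponentsWithStats(m);k=1+np.argmax(st[1:,4]);print('nut',605-ce[k][1]/2.4,-145-ce[k][0]/2.4,st[k]/2.4)
```

```text
[ 546.68572812 -303.52502324  150.01049211]
nut 526.1523205423919 -229.43838680366252 [  69.58333333   59.16666667   30.41666667   38.33333333 1987.08333333]
```

View pics/fin.png

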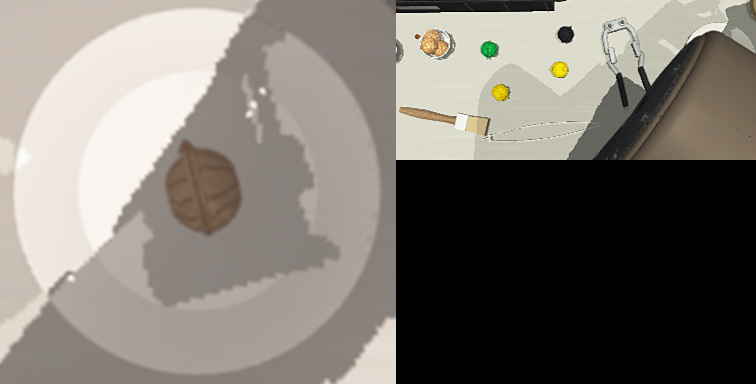

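The nut stands in the middle of the plate, the nutcracker is open, and the tongs and brush lie as before.

```bash
python3 -c "
from h import *
print(env.job_done())"
```

```text
the job is handed in; nothing more can be done
None
```

The walnut is cracked and standing on its base in the middle of the side plate, and the job was handed in about 29 s into the 72 s allowed.

- **Placing the nut:** I gripped it over the seam rim, stood it between the open jaws with its seam within about 1° of the centre line, and let go.
- **Cracking:** I squeezed the handles in steps, down to about 0.2 mm of span each. I stopped when the +y half suddenly jumped inward by about 1.8 mm, at a handle span of about 39 mm. The force readings showed no clear drop, so the crack was detected from the wrist camera. The kernel was never seen directly; I take it as whole because I stopped at that jump.
- **Setting down:** The handles sprang open and I lifted the nut out over its seam rim. I lowered it until the plate pushed back with about 11 N, eased off, and released it.

**Last checks:**
- The nut sits within about 3 mm of the plate centre and is still dented on the +y side.
- The nutcracker is open, the gripper is clear of everything, and the tongs and brush look unmoved.
- The arm hid the order pad in the last picture. No move was planned near it.

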